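Find the loose sort in the type box by feel

TASK

One of the six wooden sorts standing in the type box has worked loose, though it looks just like the rest: feel your way across the box to find which one gives, take it out and set it down, without dropping it, in the empty metal galley. Leave the dauber, ink dish, cup and books where they are.

Things in the scene. Friction and masses are not known exactly. Their poses are not given: they have to be found in the camera images.
- type_box: Open wooden box of standing type, fixed. Outside 180 (its x) x 248 (its y) x 60 mm high; walls 8, floor 6 mm. Origin: centre of its underside, on the bench; z up; yaw varies. Wooden furniture fills it up to 26 mm above the bench but for six 30 mm square seats, open down to the floor, 60 mm apart in x and 64 mm in y. A sort stands in each: five are wedged fast, one (in any seat) is loose.
- seat_1 (a point): Seat 1 (robot-side row; box x -30, y +64 mm): centre of the sort standing there, half-way up, 28 mm above the bench. Axes as the box's; it is a point of the box and never moves. Sorts: all alike, square wooden blocks 24 x 24 x 44 mm with an ink-black carved flower on top, sides parallel to the box's; foot 6 mm, top 50 mm above the bench (24 mm proud of the furniture, 10 mm below the box's rim).
- seat_2 (a point): Seat 2 (far row; box x +30, y +64 mm): centre of the sort standing there, half-way up, 28 mm above the bench. Axes as the box's; it is a point of the box and never moves. The five fast sorts do not give at all, pushed or pulled.
- seat_3 (a point): Seat 3 (robot-side row; box x -30, y +0 mm): centre of the sort standing there, half-way up, 28 mm above the bench. Axes as the box's; it is a point of the box and never moves. The loose sort weighs 20 to 33 g, stands upright with 3 mm of play on each side, gives 3 mm or more under a light sideways push near its top (it shifts, then rocks) before it binds, and lifts straight out.
- seat_4 (a point): Seat 4 (far row; box x +30, y +0 mm): centre of the sort standing there, half-way up, 28 mm above the bench. Axes as the box's; it is a point of the box and never moves. 
- seat_5 (a point): Seat 5 (robot-side row; box x -30, y -64 mm): centre of the sort standing there, half-way up, 28 mm above the bench. Axes as the box's; it is a point of the box and never moves. 
- seat_6 (a point): Seat 6 (far row; box x +30, y -64 mm): centre of the sort standing there, half-way up, 28 mm above the bench. Axes as the box's; it is a point of the box and never moves. 
- galley_bed: Bed of the galley, a shallow plain metal type tray fixed to the bench: inside 160 (its x) x 110 (its y) mm, bed surface 3 mm above the bench, rim on all four sides 3 mm thick and 14 mm above the bench. Origin: centre of the bed on the bench; z up; its yaw varies. Empty at the start.
- dauber: Bystander: yellow foam ink dauber standing on its black face, 54 mm diameter, 48 mm high, with a 14 mm wooden handle up to 107 mm. Origin: centre of its underside.
- ink_dish: Bystander: white ceramic ink dish, 72 mm diameter, 12 mm high, with a flat lug reaching 75 mm from its centre along its x. Origin: centre of its underside.
- cup: Bystander: white drinks cup with a blue lid, 69 mm diameter, 89 mm high, straw up to 138 mm. Origin: centre of its underside.
- books: Bystander: two blue thread-bound books stacked, 131 x 191 x 24 mm. Origin: centre of the underside.
Not all that is in view belongs to the job. There is more than one size of the part that bears galley_bed; the job needs the middle-sized.

How it is judged:
By the outcome, as a careful person would: the job done as asked, in the order asked, and still so for the second after the job is handed in, with the robot touching nothing.
It also fails if it takes over 61 s, if anything falls off the work surface, if the arm or the gripper's body presses on something with over 40 N, if the wrist force passes 120 N, or if a joint passes its speed limit or range.

ROBOT

A 7-joint arm with a two-finger parallel gripper is mounted at the origin on the work surface. World frame = base frame: x ahead of the robot, y to its left, z up, the work surface at z = 0. Lengths are in m, angles in rad, forces in N, time in s.
With the tool pointing down it reaches from about 0.35 to 0.9 m from the base axis. Payload 7.2 kg.
Tool frame: the origin (TCP) lies midway between the tips of the shut fingers; the grasp point (between the pads) lies 19 mm behind it (bot.grip_point_offset is the distance from the TCP to the grasp point, in m); z points along the fingers, y is the line along which they close (so a half turn about z gives the same grasp; the last joint's range is limited). The gripper opens to 88 mm and grips with 3 to 60 N. Pads are 20 mm wide; open, the fingers measure 115 mm over their backs; the gripper's body (75 mm by 178 mm) begins 61 mm behind the grasp point.
Start: joints at [-1.29, 0.411, -0.013, 1.596, 0.006, 1.134, -0.082], TCP at [0.214, 0.587, 0.223] pointing down, gripper open.
Joint ranges: [-2.95, 2.95], [-0.29, 1.99], [-1.47, 1.44], [0.14, 2.54], [-1.03, 4.17], [0.13, 1.85], [-2.86, 2.86]. Speed limits (rad/s): [2.39, 2.39, 3.01, 3.01, 3.14, 3.14, 3.14].

INTERFACE

Orientations are given as a unit quaternion [x, y, z, w].
In Python, from bench import telemetry, snapshot, ticket, nets, bot gives the robot as it stands.
- The arm moves only by the tool send_rows, never from a script. Its argument "moves" is a list of rows, each an object with "jaw": the opening, from -1 (shut) to 1 (fully open); "translation": the shift along the tool's x, y, z scaled (see below), a list of three; "turn": the turn, a rotation vector about the tool's x, y, z scaled (see below), a list of three. In form: [{"jaw": jaw, "translation": [x, y, z], "turn": [wx, wy, wz]}, ...]. A call has 1 to 8 rows; each row is the pose to reach, as a shift and turn from the pose commanded when the call began, along the tool's axes at that moment; what a row does not reach only later rows make up. The controller multiplies each number of a shift by 20 cm and each number of a turn by pi/2 rad. A row lasts 1/12 s, in which the tool goes at most 41.7 mm and 7.16 degrees, less where a joint would pass 70% of its speed; a pose out of reach is approached as far as the arm can. A call with a number of a shift or a turn outside -1 to 1 is refused whole. A call with a gripper value outside its range is refused whole. The fingers move at their own pace and stop on an object; "squeeze" is the grip in N (left out, the last holds). Time passes only in rows, so rows that repeat a pose let the fingers close. It gives the time, the measured TCP pose, the force, the opening and the grip force at its end, in the units of the state.
- telemetry.get_obs(): the state, without advancing time (a new reading comes with each control period).
- snapshot(name): name is "scene" or "side" or "wrist"; returns a dict with "pixels" (480x640x3 uint8, red, green, blue), "mtx" (3x3 intrinsics, pixels), "extrinsics" (4x4, takes a point from world to camera coordinates). Camera axes: x right, y down, z forward; pixel columns grow to the right and rows downward; lengths in m; the calibration is good to about 2 mm. A picture is of the moment at which its call begins. There is no depth.
- ticket.hand_in(): hands the job in; it is judged then, once.
Trained networks look in the newest picture that a camera, given by its name, has taken for a name from the list of things; names that differ only in an ending like _2 or _b are one class to them, and where a whole thing is asked for, a point or a joint stands for the part that bears it (a point fixed in the world has none). Each returns a list of dicts, best first, with "score" (0 to 1); they miss things now and then, are a little off and sometimes report something else, mostly with a low value. They report only what shows in the picture. A call takes as long as a camera call. They do not tell look-alikes from the thing itself.
- nets.find_in(thing, camera): "centre" ([column, row] in pixels, amid what is visible of it).
- nets.regions_of(thing, camera): "mask" (480x640 bool, what is visible of it) and "centre" ([column, row] in pixels, amid what is visible of it).
- nets.pinpoint(thing, camera): "centre" ([column, row] in pixels: a listed point, or the origin of a listed thing).
The state is a dict: "clock": time; "q": joint angles; "qd": joint speeds; "tau": joint torques, N m; "position": TCP position; "ee_rot": TCP orientation; "wrist_force": force on the tool from outside, world axes, zero at the start; "torque": the same for the moment, N m; "opening": finger opening in m; "grasp_force": force on a finger pad.
Only numpy, scipy, OpenCV 4.12 (cv2) and the standard library are available. Lean on these libraries where they do the work, as an engineer would, in place of code of your own. Each camera call takes 0.05 s, during which the arm holds its last target. There are 200 camera calls.

## Working session

There is one attempt and no reset: what is moved stays moved. The work goes in short steps, Python scripts to look and compute and a tool call to move; the robot and the scene stay as the last step left them, time stands still between calls to the robot, and variables do not carry over. Pictures are saved under pics/ and viewed, at most 10 in all, crops included, and the job is handed in when it is done.

Besides the shell and the picture viewer there is one more tool, called after ">>>" by a JSON object that holds its "name" and its "arguments". send_rows: Moves the arm, as the interface text tells. Shifts and turns lie within -1 to 1; 1 stands for 20 cm of shift or pi/2 rad of turn. Its arguments: {"type":"object","properties":{"moves":{"type":"array"},"squeeze":{"type":"number"}},"required":["moves"]}

```bash
mkdir -p pics; ls
python3 - <<'E'
from bench import telemetry, snapshot, nets, bot
import cv2, numpy as np
o=telemetry.get_obs(); print({k:np.round(v,3).tolist() for k,v in o.items()}, bot.grip_point_offset)
for c in ("scene","side"):
    s=snapshot(c); cv2.imwrite(f"pics/{c}0.png",s["pixels"][:,:,::-1])
    print(c,np.round(s["mtx"],1).tolist(),np.round(s["extrinsics"],3).tolist())
    for t in ["type_box","galley_bed","dauber","ink_dish","cup","books","seat_1","seat_2","seat_3","seat_4","seat_5","seat_6"]:
        print(t,[(np.round(d["centre"]).tolist(),round(float(d["score"]),2)) for d in nets.pinpoint(t,c)][:4])
E
```

```text
pics
{'clock': 0.0, 'q': [-1.29, 0.412, -0.013, 1.597, 0.006, 1.134, -0.082], 'qd': [0.0, -0.002, -0.0, -0.001, -0.001, -0.001, 0.0], 'tau': [-0.001, -58.796, 0.641, -29.107, -0.054, 0.018, 0.0], 'position': [0.213, 0.587, 0.222], 'ee_rot': [0.173, 0.985, -0.001, -0.0], 'wrist_force': [0.194, 0.062, 0.453], 'torque': [0.045, 0.003, 0.025], 'grasp_force': 0.0, 'opening': 0.088} 0.0187
scene [[497.3, 0.0, 308.9], [0.0, 497.3, 238.4], [0.0, 0.0, 1.0]] [[-0.186, 0.983, 0.003, -0.001], [0.73, 0.14, -0.669, -0.327], [-0.658, -0.122, -0.743, 1.739], [0.0, 0.0, 0.0, 1.0]]
type_box [([311.0, 279.0], 0.67), ([335.0, 277.0], 0.55)]
galley_bed [([205.0, 233.0], 0.92), ([192.0, 186.0], 0.89), ([389.0, 192.0], 0.79), ([284.0, 268.0], 0.72)]
dauber [([240.0, 326.0], 0.65)]
ink_dish [([157.0, 300.0], 0.79), ([317.0, 344.0], 0.24)]
cup [([315.0, 346.0], 0.79), ([332.0, 261.0], 0.54), ([241.0, 330.0], 0.31)]
books [([456.0, 288.0], 0.83)]
seat_1 [([287.0, 284.0], 0.88), ([330.0, 262.0], 0.85), ([288.0, 268.0], 0.82), ([306.0, 263.0], 0.75)]
seat_2 [([287.0, 284.0], 0.88), ([330.0, 262.0], 0.85), ([288
[... 852 characters left out ...]
[371.0, 248.0], 0.48)]
cup [([397.0, 223.0], 0.68)]
books [([290.0, 181.0], 0.91)]
seat_1 [([356.0, 234.0], 0.98), ([352.0, 251.0], 0.84), ([322.0, 228.0], 0.8), ([340.0, 223.0], 0.69)]
seat_2 [([356.0, 234.0], 0.98), ([352.0, 251.0], 0.84), ([322.0, 228.0], 0.8), ([340.0, 223.0], 0.69)]
seat_3 [([356.0, 234.0], 0.98), ([352.0, 251.0], 0.84), ([322.0, 228.0], 0.8), ([340.0, 223.0], 0.69)]
seat_4 [([356.0, 234.0], 0.98), ([352.0, 251.0], 0.84), ([322.0, 228.0], 0.8), ([340.0, 223.0], 0.69)]
seat_5 [([356.0, 234.0], 0.98), ([352.0, 251.0], 0.84), ([322.0, 228.0], 0.8), ([340.0, 223.0], 0.69)]
seat_6 [([356.0, 234.0], 0.98), ([352.0, 251.0], 0.84), ([322.0, 228.0], 0.8), ([340.0, 223.0], 0.69)]
```

View pics/scene0.png

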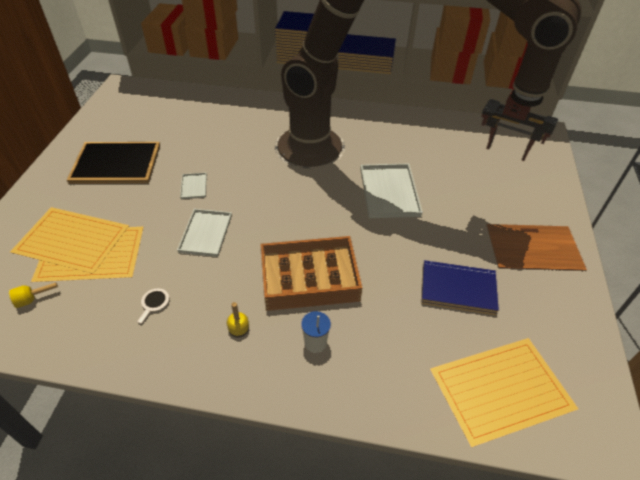

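View pics/side0.png

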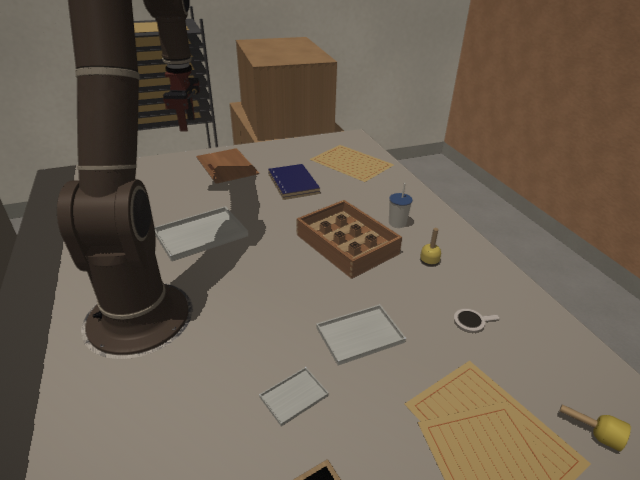

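```bash
cat > h.py <<'E'
import numpy as np, cv2
from scipy.spatial.transform import Rotation as R
from scipy.optimize import linear_sum_assignment
def onplane(s,uv,z):
    E=s["extrinsics"];K=s["mtx"];Rm=E[:3,:3];t=E[:3,3]
    d=Rm.T@np.linalg.inv(K)@np.array([uv[0],uv[1],1.]);c=-Rm.T@t
    return c+d*(z-c[2])/d[2]
def proj(s,P):
    E=s["extrinsics"];K=s["mtx"];p=np.atleast_2d(P)@E[:3,:3].T+E[:3,3];p=p@K.T
    return p[:,:2]/p[:,2:]
E
python3 - <<'E'
from h import *
from bench import snapshot,nets
for c in ("scene","side"):
    s=snapshot(c)
    for t,z in (("seat_1",.028),("type_box",0),("galley_bed",0)):
        for d in nets.pinpoint(t,c): print(c,t,np.round(d["centre"]).tolist(),round(float(d["score"]),2),np.round(onplane(s,d["centre"],z)[:2],3))
    for d in nets.regions_of("galley_bed",c):
        m=d["mask"].astype(np.uint8); cs,_=cv2.findContours(m,0,2); k=max(cs,key=cv2.contourArea)
        P=np.array([onplane(s,q[0],.012)[:2] for q in k],np.float32)
        print(c,"galley rect",np.round(d["centre"]).tolist(),round(float(d["score"]),2),[np.round(x,3) for x in cv2.minAreaRect(P)])
E
```

```text
scene seat_1 [285.0, 285.0] 0.97 [0.628 0.056]
scene seat_1 [336.0, 278.0] 0.96 [0.583 0.184]
scene seat_1 [285.0, 268.0] 0.93 [0.574 0.045]
scene seat_1 [312.0, 282.0] 0.92 [0.605 0.122]
scene seat_1 [330.0, 261.0] 0.87 [0.528 0.16 ]
scene seat_1 [309.0, 264.0] 0.84 [0.547 0.105]
scene type_box [312.0, 277.0] 0.79 [0.57  0.116]
scene type_box [239.0, 330.0] 0.57 [ 0.767 -0.032]
scene galley_bed [391.0, 188.0] 0.92 [0.17  0.299]
scene galley_bed [208.0, 231.0] 0.85 [ 0.46  -0.215]
scene galley_bed [194.0, 187.0] 0.72 [ 0.282 -0.32 ]
scene galley rect [205.0, 231.0] 0.82 [array([ 0.472, -0.218]), array([0.147, 0.104]), np.float64(3.093)]
scene galley rect [193.0, 186.0] 0.68 [array([ 0.287, -0.321]), array([0.106, 0.072]), np.float64(18.736)]
scene galley rect [388.0, 191.0] 0.57 [array([0.188, 0.293]), array([0.203, 0.149]), np.float64(13.306)]
scene galley rect [308.0, 272.0] 0.25 [array([0.557, 0.108]), array([0.23, 0.26]), np.float64(17.556)]
side seat_1 [357.0, 234.0] 0.95 [0.608 0.112]
side seat_1 [323.0, 227.0] 0.86 [0.527 0.174]
side seat_1 [350.0, 250.0] 0.77 [0.557 0.046]
side seat_1 [370.0, 247.0] 0.68 [0.616 0.042]
side seat_1 [339.0, 220.0] 0.66 [0.584 0.195]
side seat_1 [334.0, 237.0] 0.59 [0.54  0.118]
side galley_bed [203.0, 234.0] 0.95 [0.193 0.292]
side galley_bed [356.0, 335.0] 0.67 [ 0.46  -0.218]
side galley rect [197.0, 232.0] 0.98 [array([0.184, 0.293]), array([0.214, 0.13 ]), np.float64(13.369)]
side galley rect [354.0, 331.0] 0.9 [array([ 0.465, -0.224]), array([0.156, 0.103]), np.float64(4.119)]
side galley rect [292.0, 399.0] 0.89 [array([ 0.277, -0.33 ]), array([0.104, 0.068]), np.float64(17.167)]
```

The scene shows three plain galleys: small at (193,186), middle at (206,232) and large at (391,190). By size I choose the middle one, at about (0.463, -0.22). The black tray at (115,161) is a decoy. The type box is at (311,272) with six sorts that look alike. I'll go above the box first.

```bash
cat >> h.py <<'E'
def plan(pos,yaw=None,n=3):
    "tool-frame shift and turn (units) from present pose to pos with tool pointing down, tool y at world angle yaw (deg)"
    from bench import telemetry
    o=telemetry.get_obs();Rm=R.from_quat(o["ee_rot"]);p=np.array(o["position"])
    print("now",np.round(p,4),"F",np.round(o["wrist_force"],2),"open",round(o["opening"],4),"grip",round(o["grasp_force"],2),"t",round(o["clock"],2),"q7",round(o["q"][6],2))
    print("shift units",np.round(Rm.inv().apply(np.array(pos)-p)/.2,n))
    if yaw is not None:
        y=np.array([np.cos(np.radians(yaw)),np.sin(np.radians(yaw)),0]);z=np.array([0,0,-1.]);T=R.from_matrix(np.c_[np.cross(y,z),y,z])
        print("turn units",np.round((Rm.inv()*T).as_rotvec()/(np.pi/2),n))
E
python3 - <<'E'
from h import *
from bench import snapshot,nets
from scipy.optimize import least_squares
import itertools
S={c:snapshot(c) for c in("scene","side")}
loc=np.array([[-30,64,28],[30,64,28],[-30,0,28],[30,0,28],[-30,-64,28],[30,-64,28]])/1000
def pts(v):return R.from_euler('z',v[2]).apply(loc)+[v[0],v[1],0]
obs={c:np.array([d["centre"] for d in nets.pinpoint("seat_1",c) if d["score"]>.4]) for c in S}
v=np.array([.573,.117,.31])
for _ in range(4):
    A={c:linear_sum_assignment(np.linalg.norm(proj(S[c],pts(v))[:,None]-obs[c][None],axis=2)) for c in S}
    f=lambda v:np.concatenate([(proj(S[c],pts(v))[A[c][0]]-obs[c][A[c][1]]).ravel() for c in S])
    r=least_squares(f,v,loss="soft_l1");v=r.x
print(v,np.degrees(v[2]),np.abs(f(v)).max(),{c:len(obs[c]) for c in S})
for t in("cup","dauber"):print(t,onplane(S["scene"],nets.find_in(t,"scene")[0]["centre"],.045))
plan([v[0],v[1],.25],90+np.degrees(v[2]))
E
```

```text
[0.57410776 0.11010401 0.27995734] 16.040373931993727 3.5458974674248793 {'scene': 6, 'side': 6}
cup [0.75843268 0.16063605 0.045     ]
dauber [ 0.77581569 -0.02996786  0.045     ]
now [0.2136 0.5874 0.2227] F [-1.11  0.57 -0.39] open 0.0875 grip 0.0 t 2.1 q7 -0.08
shift units [-2.509 -1.627 -0.137]
turn units [ 0.   0.  -0.4]
```

>>> {"name": "send_rows", "arguments": {"moves": [{"jaw": 1,"translation": [-1,-0.64,0],"turn": [0,0,0]},{"jaw": 1,"translation": [-1,-0.64,0],"turn": [0,0,0]},{"jaw": 1,"translation": [-1,-0.64,0],"turn": [0,0,0]},{"jaw": 1,"translation": [-1,-0.64,0],"turn": [0,0,0]},{"jaw": 1,"translation": [-1,-0.64,0],"turn": [0,0,0]},{"jaw": 1,"translation": [-1,-0.64,0],"turn": [0,0,0]}]}}

```text
clock: 2.6
position: [0.3602, 0.3952, 0.223]
ee_rot: [0.175, 0.985, -0.0, 0.001]
wrist_force: [0.1, -0.5, 0.3]
opening: 0.0878
grasp_force: 0.0
```

>>> {"name": "send_rows", "arguments": {"moves": [{"jaw": 1,"translation": [-0.75,-0.49,-0.14],"turn": [0,0,0]},{"jaw": 1,"translation": [-0.75,-0.49,-0.14],"turn": [0,0,0]},{"jaw": 1,"translation": [-0.75,-0.49,-0.14],"turn": [0,0,0]},{"jaw": 1,"translation": [-0.75,-0.49,-0.14],"turn": [0,0,0]},{"jaw": 1,"translation": [-0.75,-0.49,-0.14],"turn": [0,0,0]}]}}

```text
clock: 3.02
position: [0.4692, 0.2495, 0.252]
ee_rot: [0.177, 0.984, -0.0, 0.002]
wrist_force: [-0.3, 0.8, -0.4]
opening: 0.0877
grasp_force: 0.0
```

>>> {"name": "send_rows", "arguments": {"moves": [{"jaw": 0.1,"translation": [-0.75,-0.49,0],"turn": [0,0,-0.4]},{"jaw": 0.1,"translation": [-0.75,-0.49,0],"turn": [0,0,-0.4]},{"jaw": 0.1,"translation": [-0.75,-0.49,0],"turn": [0,0,-0.4]},{"jaw": 0.1,"translation": [-0.75,-0.49,0],"turn": [0,0,-0.4]},{"jaw": 0.1,"translation": [-0.75,-0.49,0],"turn": [0,0,-0.4]},{"jaw": 0.1,"translation": [-0.75,-0.49,0],"turn": [0,0,-0.4]},{"jaw": 0.1,"translation": [-0.75,-0.49,0],"turn": [0,0,-0.4]}]}}

```text
clock: 3.6
position: [0.5736, 0.1096, 0.2505]
ee_rot: [-0.138, 0.99, -0.0, -0.0]
wrist_force: [-0.1, 1.5, -0.9]
opening: 0.049
grasp_force: 0.0
```

```bash
cat > fit.py <<'E'
from h import *
from bench import snapshot,nets
from scipy.optimize import least_squares
s=snapshot("wrist"); img=s["pixels"][:,:,::-1].copy()
loc=np.array([[-30,64,28],[30,64,28],[-30,0,28],[30,0,28],[-30,-64,28],[30,-64,28]])/1000
def pts(v):return R.from_euler('z',v[2]).apply(loc)+[v[0],v[1],0]
obs=np.array([d["centre"] for d in nets.pinpoint("seat_1","wrist") if d["score"]>.3])
v=np.array([.574,.110,.28])
for _ in range(4):
    a,b=linear_sum_assignment(np.linalg.norm(proj(s,pts(v))[:,None]-obs[None],axis=2))
    f=lambda v:(proj(s,pts(v))[a]-obs[b]).ravel()
    v=least_squares(f,v,loss="soft_l1").x
print(v,np.degrees(v[2]),"res",np.round(np.abs(f(v)),1).tolist(),len(obs))
np.save("box.npy",v)
# overlay: predicted top squares and outer rim
for c in loc:
    q=np.array([[-12,-12],[12,-12],[12,12],[-12,12]])/1000
    P=R.from_euler('z',v[2]).apply(np.c_[q+c[:2],[.05]*4])+[v[0],v[1],0]
    cv2.polylines(img,[np.int32(proj(s,P))],True,(0,255,0),1)
q=np.array([[-90,-124],[90,-124],[90,124],[-90,124]])/1000
P=R.from_euler('z',v[2]).apply(np.c_[q,[.06]*4])+[v[0],v[1],0]
cv2.polylines(img,[np.int32(proj(s,P))],True,(255,0,0),1)
cv2.imwrite("pics/wrist1.png",img)
for i,p in enumerate(pts(v)):print(i+1,np.round(p,4))
plan([*pts(v)[0][:2],.2],90+np.degrees(v[2]))
E
python3 fit.py
```

```text
[0.57263192 0.10870261 0.33204727] 19.024907066101335 res [0.2, 1.6, 3.3, 0.6, 1.3, 4.2, 5.1, 1.2, 0.0, 0.1, 2.5, 1.0] 6
1 [0.5234 0.1594 0.028 ]
2 [0.5801 0.179  0.028 ]
3 [0.5443 0.0989 0.028 ]
4 [0.601  0.1185 0.028 ]
5 [0.5651 0.0384 0.028 ]
6 [0.6219 0.058  0.028 ]
now [0.5725 0.1126 0.2505] F [0.18 0.94 0.3 ] open 0.0484 grip 0.0 t 3.7 q7 1.63
shift units [0.172 0.292 0.253]
turn units [ 0.    -0.    -0.035]
```

View pics/wrist1.png

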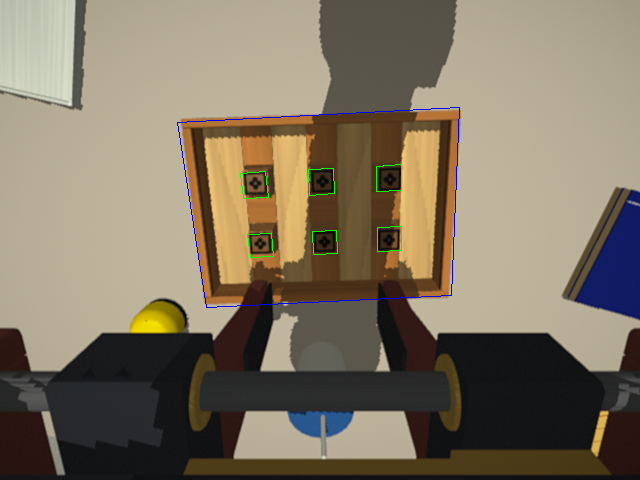

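The wrist view confirms the box: the overlay lies on all six sorts (rows 183 and 242, columns 256, 322 and 389). I'll test seat 3 first with a light grip and a small upward pull.

```bash
python3 -c "
from h import *
plan([.5443,.0989,.075],109)"
```

```text
now [0.5725 0.1126 0.2505] F [0.18 0.94 0.3 ] open 0.0484 grip 0.0 t 3.7 q7 1.63
shift units [ 0.154 -0.028  0.878]
turn units [ 0.    -0.    -0.034]
```

>>> {"name": "send_rows", "arguments": {"moves": [{"jaw": 0.1,"translation": [0.154,-0.028,0.3],"turn": [0,0,-0.034]},{"jaw": 0.1,"translation": [0.154,-0.028,0.86],"turn": [0,0,-0.034]},{"jaw": 0.1,"translation": [0.154,-0.028,0.86],"turn": [0,0,-0.034]},{"jaw": 0.1,"translation": [0.154,-0.028,0.86],"turn": [0,0,-0.034]},{"jaw": 0.1,"translation": [0.154,-0.028,0.86],"turn": [0,0,-0.034]},{"jaw": 0.1,"translation": [0.154,-0.028,0.86],"turn": [0,0,-0.034]},{"jaw": 0.1,"translation": [0.154,-0.028,0.86],"turn": [0,0,-0.034]}]}}

```text
clock: 4.28
position: [0.5452, 0.0992, 0.0797]
ee_rot: [-0.166, 0.986, 0.0, 0.0]
wrist_force: [0.9, 0.7, 0.6]
opening: 0.0482
grasp_force: 0.0
```

Run:
```python
from h import *
from bench import snapshot
s=snapshot("wrist");v=np.load("box.npy");img=s["pixels"][:,:,::-1].copy()
loc=np.array([[-30,64],[30,64],[-30,0],[30,0],[-30,-64],[30,-64]])/1000
for c in loc:
    q=np.array([[-12,-12],[12,-12],[12,12],[-12,12]])/1000
    P=R.from_euler('z',v[2]).apply(np.c_[q+c,[.05]*4])+[v[0],v[1],0]
    cv2.polylines(img,[np.int32(proj(s,P))],True,(0,255,0),1)
cv2.imwrite("pics/w2.png",img)
plan([.5443,.0989,.031],109)
```

```text
now [0.5463 0.0992 0.0808] F [0.29 0.63 0.74] open 0.0481 grip 0.0 t 4.33 q7 1.72
shift units [0.011 0.002 0.249]
turn units [-0.     0.002  0.001]
```

View pics/w2.png

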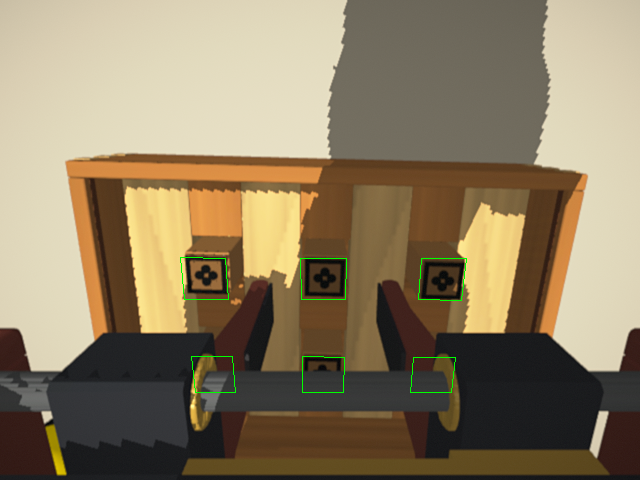

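The fingers straddle the sort at (323,278), so the fit is good. I'll descend, grip lightly and pull up 5 mm.

>>> {"name": "send_rows", "arguments": {"moves": [{"jaw": 0.1,"translation": [0.01,0,0.248],"turn": [0,0,0]},{"jaw": 0.1,"translation": [0.01,0,0.248],"turn": [0,0,0]},{"jaw": 0.1,"translation": [0.01,0,0.248],"turn": [0,0,0]},{"jaw": -1,"translation": [0.01,0,0.248],"turn": [0,0,0]},{"jaw": -1,"translation": [0.01,0,0.248],"turn": [0,0,0]},{"jaw": -1,"translation": [0.01,0,0.248],"turn": [0,0,0]},{"jaw": -1,"translation": [0.01,0,0.248],"turn": [0,0,0]},{"jaw": -1,"translation": [0.01,0,0.248],"turn": [0,0,0]}], "squeeze": 10}}

```text
clock: 5.0
position: [0.5435, 0.0985, 0.0304]
ee_rot: [-0.166, 0.986, 0.001, 0.001]
wrist_force: [-1.7, 1.8, 7.7]
opening: 0.0241
grasp_force: 10.0
```

>>> {"name": "send_rows", "arguments": {"moves": [{"jaw": -1,"translation": [0,0,-0.025],"turn": [0,0,0]},{"jaw": -1,"translation": [0,0,-0.025],"turn": [0,0,0]},{"jaw": -1,"translation": [0,0,-0.025],"turn": [0,0,0]}]}}

```text
clock: 5.25
position: [0.542, 0.098, 0.0342]
ee_rot: [-0.166, 0.986, 0.0, -0.001]
wrist_force: [-3.8, 2.0, 1.0]
opening: 0.0242
grasp_force: 10.0
```

>>> {"name": "send_rows", "arguments": {"moves": [{"jaw": -1,"translation": [0,0,-0.03],"turn": [0,0,0]},{"jaw": -1,"translation": [0,0,-0.03],"turn": [0,0,0]},{"jaw": -1,"translation": [0,0,-0.03],"turn": [0,0,0]},{"jaw": -1,"translation": [0,0,-0.03],"turn": [0,0,0]}]}}

```text
clock: 5.58
position: [0.5415, 0.0977, 0.0399]
ee_rot: [-0.166, 0.986, 0.0, -0.001]
wrist_force: [-4.7, 3.6, -2.9]
opening: 0.024
grasp_force: 10.0
```

>>> {"name": "send_rows", "arguments": {"moves": [{"jaw": -1,"translation": [0,0,-0.04],"turn": [0,0,0]},{"jaw": -1,"translation": [0,0,-0.08],"turn": [0,0,0]},{"jaw": -1,"translation": [0,0,-0.12],"turn": [0,0,0]},{"jaw": -1,"translation": [0,0,-0.12],"turn": [0,0,0]},{"jaw": -1,"translation": [0,0,-0.12],"turn": [0,0,0]}]}}

```text
clock: 6.0
position: [0.5447, 0.097, 0.0659]
ee_rot: [-0.165, 0.986, -0.0, 0.002]
wrist_force: [0.4, -0.2, 0.4]
opening: 0.0008
grasp_force: 0.0
```

Seat 3 is fast: the fingers slipped off its top. Next is seat 1.

>>> {"name": "send_rows", "arguments": {"moves": [{"jaw": 0.1,"translation": [0,0.33,0],"turn": [0,0,0]},{"jaw": 0.1,"translation": [0,0.33,0],"turn": [0,0,0]},{"jaw": 0.1,"translation": [0,0.33,0],"turn": [0,0,0]},{"jaw": 0.1,"translation": [0,0.33,0],"turn": [0,0,0]},{"jaw": 0.1,"translation": [0,0.33,0],"turn": [0,0,0]}]}}

```text
clock: 6.42
position: [0.5218, 0.1591, 0.0643]
ee_rot: [-0.166, 0.986, -0.0, 0.0]
wrist_force: [-1.1, 0.1, 0.5]
opening: 0.03
grasp_force: 0.0
```

>>> {"name": "send_rows", "arguments": {"moves": [{"jaw": 0.1,"translation": [0,0,0.173],"turn": [0,0,0]},{"jaw": 0.1,"translation": [0,0,0.173],"turn": [0,0,0]},{"jaw": 0.1,"translation": [0,0,0.173],"turn": [0,0,0]},{"jaw": -1,"translation": [0,0,0.173],"turn": [0,0,0]},{"jaw": -1,"translation": [0,0,0.173],"turn": [0,0,0]},{"jaw": -1,"translation": [0,0,0.173],"turn": [0,0,0]},{"jaw": -1,"translation": [0,0,0.173],"turn": [0,0,0]},{"jaw": -1,"translation": [0,0,0.173],"turn": [0,0,0]}]}}

```text
clock: 7.08
position: [0.5215, 0.1598, 0.03]
ee_rot: [-0.166, 0.986, 0.0, 0.0]
wrist_force: [-0.4, -0.0, 3.0]
opening: 0.0238
grasp_force: 10.0
```

>>> {"name": "send_rows", "arguments": {"moves": [{"jaw": -1,"translation": [0,0,-0.05],"turn": [0,0,0]},{"jaw": -1,"translation": [0,0,-0.1],"turn": [0,0,0]},{"jaw": -1,"translation": [0,0,-0.173],"turn": [0,0,0]},{"jaw": -1,"translation": [0,0,-0.173],"turn": [0,0,0]},{"jaw": -1,"translation": [0,0,-0.173],"turn": [0,0,0]}]}}

```text
clock: 7.5
position: [0.5221, 0.1603, 0.0653]
ee_rot: [-0.166, 0.986, 0.0, 0.001]
wrist_force: [-0.1, 0.1, -1.0]
opening: 0.0238
grasp_force: 10.0
```

Seat 1 is loose: the sort stayed in the grip after a 35 mm lift. I'll firm up the grip and lift it clear of the rim.

>>> {"name": "send_rows", "arguments": {"moves": [{"jaw": -1,"translation": [0,0,-0.1],"turn": [0,0,0]},{"jaw": -1,"translation": [0,0,-0.25],"turn": [0,0,0]},{"jaw": -1,"translation": [0,0,-0.4],"turn": [0,0,0]},{"jaw": -1,"translation": [0,0,-0.5],"turn": [0,0,0]},{"jaw": -1,"translation": [0,0,-0.5],"turn": [0,0,0]}], "squeeze": 20}}

```text
clock: 7.92
position: [0.5234, 0.1606, 0.1679]
ee_rot: [-0.166, 0.986, 0.001, 0.003]
wrist_force: [1.6, -0.1, 0.4]
opening: 0.024
grasp_force: 20.0
```

```bash
python3 -c "
from h import *
plan([.463,-.218,.165],109)"
```

```text
now [0.5234 0.1606 0.1679] F [ 1.55 -0.13  0.35] open 0.024 grip 19.99 t 7.92 q7 1.58
shift units [ 0.904 -1.69   0.008]
turn units [0.    0.004 0.001]
```

>>> {"name": "send_rows", "arguments": {"moves": [{"jaw": -1,"translation": [0.06,-0.1,0],"turn": [0,0,0]},{"jaw": -1,"translation": [0.14,-0.25,0],"turn": [0,0,0]},{"jaw": -1,"translation": [0.22,-0.42,0],"turn": [0,0,0]},{"jaw": -1,"translation": [0.31,-0.58,0],"turn": [0,0,0]},{"jaw": -1,"translation": [0.4,-0.74,0],"turn": [0,0,0]},{"jaw": -1,"translation": [0.45,-0.85,0],"turn": [0,0,0]}]}}

```text
clock: 8.42
position: [0.4898, -0.0338, 0.1629]
ee_rot: [-0.164, 0.986, -0.0, -0.001]
wrist_force: [1.0, -0.8, -0.3]
opening: 0.0239
grasp_force: 20.0
```

>>> {"name": "send_rows", "arguments": {"moves": [{"jaw": -1,"translation": [0.08,-0.15,0],"turn": [0,0,0.03]},{"jaw": -1,"translation": [0.16,-0.31,0],"turn": [0,0,0.08]},{"jaw": -1,"translation": [0.25,-0.47,0],"turn": [0,0,0.13]},{"jaw": -1,"translation": [0.33,-0.63,0],"turn": [0,0,0.17]},{"jaw": -1,"translation": [0.41,-0.76,0],"turn": [0,0,0.19]},{"jaw": -1,"translation": [0.45,-0.84,0],"turn": [0,0,0.19]},{"jaw": -1,"translation": [0.45,-0.84,0],"turn": [0,0,0.19]}]}}

```text
clock: 9.0
position: [0.4597, -0.2228, 0.1631]
ee_rot: [-0.014, 1.0, -0.001, -0.001]
wrist_force: [0.3, -0.2, 0.1]
opening: 0.0242
grasp_force: 20.0
```

Run:
```python
from h import *
from bench import snapshot,nets
s=snapshot("wrist");img=s["pixels"][:,:,::-1].copy()
for d in nets.pinpoint("galley_bed","wrist"):print(np.round(d["centre"]),round(float(d["score"]),2),np.round(onplane(s,d["centre"],.0)[:2],4))
for d in nets.regions_of("galley_bed","wrist"):
    k=max(cv2.findContours(d["mask"].astype(np.uint8),0,2)[0],key=cv2.contourArea)
    print(round(float(d["score"]),2),[np.round(x,3) for x in cv2.minAreaRect(np.array([onplane(s,q[0],.012)[:2] for q in k],np.float32))])
q=proj(s,[[.463,-.218,.003]])[0]; cv2.circle(img,(int(q[0]),int(q[1])),4,(0,0,255),2)
cv2.imwrite("pics/w3.png",img); plan([.463,-.218,.028],92)
```

```text
[326. 229.] 0.66 [ 0.4646 -0.221 ]
0.72 [array([ 0.307, -0.315]), array([0.046, 0.071]), np.float64(16.86)]
0.64 [array([ 0.463, -0.221]), array([0.155, 0.108]), np.float64(3.313)]
now [ 0.4613 -0.2175  0.1631] F [-0.95 -0.28 -0.37] open 0.0238 grip 19.99 t 9.15 q7 2.09
shift units [-0.009 -0.004  0.675]
turn units [ 0.001 -0.001 -0.   ]
```

View pics/w3.png

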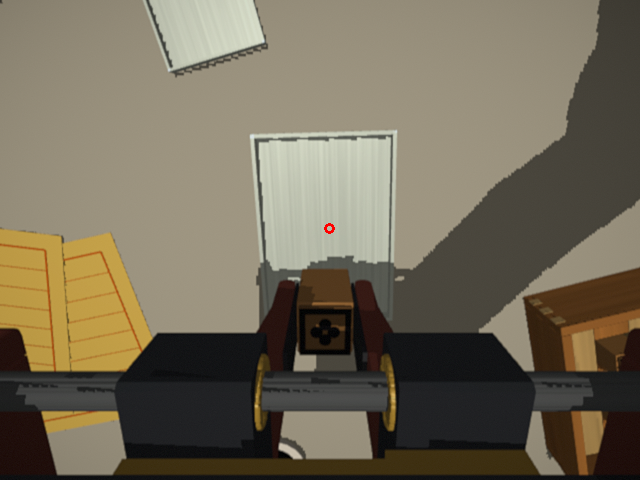

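The galley's centre is at (329,228) and the sort is held upright at (325,330). I'll lower it now.

>>> {"name": "send_rows", "arguments": {"moves": [{"jaw": -1,"translation": [0,-0.01,0.12],"turn": [0,0,0]},{"jaw": -1,"translation": [0,-0.01,0.28],"turn": [0,0,0]},{"jaw": -1,"translation": [0,-0.01,0.44],"turn": [0,0,0]},{"jaw": -1,"translation": [0,-0.01,0.56],"turn": [0,0,0]},{"jaw": -1,"translation": [0,-0.01,0.62],"turn": [0,0,0]},{"jaw": -1,"translation": [0,-0.01,0.65],"turn": [0,0,0]},{"jaw": -1,"translation": [0,-0.01,0.66],"turn": [0,0,0]},{"jaw": -1,"translation": [0,-0.01,0.66],"turn": [0,0,0]}]}}

```text
clock: 9.82
position: [0.462, -0.2196, 0.032]
ee_rot: [-0.018, 1.0, 0.0, -0.0]
wrist_force: [-0.1, -0.5, -0.1]
opening: 0.024
grasp_force: 20.0
```

>>> {"name": "send_rows", "arguments": {"moves": [{"jaw": -1,"translation": [0,0,0.005],"turn": [0,0,0]},{"jaw": -1,"translation": [0,0,0.01],"turn": [0,0,0]},{"jaw": -1,"translation": [0,0,0.01],"turn": [0,0,0]},{"jaw": -1,"translation": [0,0,0.015],"turn": [0,0,0]},{"jaw": -1,"translation": [0,0,0.015],"turn": [0,0,0]}]}}

```text
clock: 10.23
position: [0.4619, -0.2205, 0.0293]
ee_rot: [-0.017, 1.0, -0.0, 0.0]
wrist_force: [-0.1, -0.3, -0.7]
opening: 0.0239
grasp_force: 20.0
```

No contact yet, so I'll ease down further.

>>> {"name": "send_rows", "arguments": {"moves": [{"jaw": -1,"translation": [0,0,0.005],"turn": [0,0,0]},{"jaw": -1,"translation": [0,0,0.01],"turn": [0,0,0]},{"jaw": -1,"translation": [0,0,0.01],"turn": [0,0,0]}]}}

```text
clock: 10.48
position: [0.4617, -0.2205, 0.027]
ee_rot: [-0.017, 1.0, 0.0, 0.0]
wrist_force: [0.1, -0.2, 0.6]
opening: 0.024
grasp_force: 20.0
```

>>> {"name": "send_rows", "arguments": {"moves": [{"jaw": -1,"translation": [0,0,0.005],"turn": [0,0,0]},{"jaw": -1,"translation": [0,0,0.005],"turn": [0,0,0]},{"jaw": -1,"translation": [0,0,0.005],"turn": [0,0,0]}]}}

```text
clock: 10.73
position: [0.4618, -0.2205, 0.0269]
ee_rot: [-0.017, 1.0, 0.0, 0.0]
wrist_force: [-3.3, 1.8, 12.5]
opening: 0.0243
grasp_force: 20.0
```

The sort is on the bed. I'll release, retreat and check.

>>> {"name": "send_rows", "arguments": {"moves": [{"jaw": -1,"translation": [0,0,-0.005],"turn": [0,0,0]},{"jaw": -0.3,"translation": [0,0,-0.005],"turn": [0,0,0]},{"jaw": 0.1,"translation": [0,0,-0.005],"turn": [0,0,0]},{"jaw": 0.1,"translation": [0,0,-0.005],"turn": [0,0,0]},{"jaw": 0.1,"translation": [0,0,-0.005],"turn": [0,0,0]},{"jaw": 0.1,"translation": [0,0,-0.005],"turn": [0,0,0]}]}}

```text
clock: 11.23
position: [0.4616, -0.2204, 0.0269]
ee_rot: [-0.017, 1.0, 0.0, -0.0]
wrist_force: [-0.4, -0.2, -0.3]
opening: 0.0482
grasp_force: 0.0
```

>>> {"name": "send_rows", "arguments": {"moves": [{"jaw": 0.1,"translation": [0,0,-0.1],"turn": [0,0,0]},{"jaw": 0.1,"translation": [0,0,-0.3],"turn": [0,0,0]},{"jaw": 0.1,"translation": [0,0,-0.5],"turn": [0,0,0]},{"jaw": 0.1,"translation": [0,0,-0.7],"turn": [0,0,0]},{"jaw": 0.1,"translation": [0.3,0,-0.7],"turn": [0,0,0]},{"jaw": 0.1,"translation": [0.3,0,-0.7],"turn": [0,0,0]},{"jaw": 0.1,"translation": [0.3,0,-0.7],"turn": [0,0,0]}]}}

```text
clock: 11.82
position: [0.3981, -0.2229, 0.1676]
ee_rot: [-0.016, 1.0, 0.0, -0.0]
wrist_force: [-0.8, 0.1, -1.1]
opening: 0.0482
grasp_force: 0.0
```

Run:
```python
from h import *
from bench import snapshot
s=snapshot("side")["pixels"][150:400,240:520,::-1]
cv2.imwrite("pics/end.png",cv2.resize(s,None,fx=2,fy=2))
```

```text
(no output)
```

View pics/end.png

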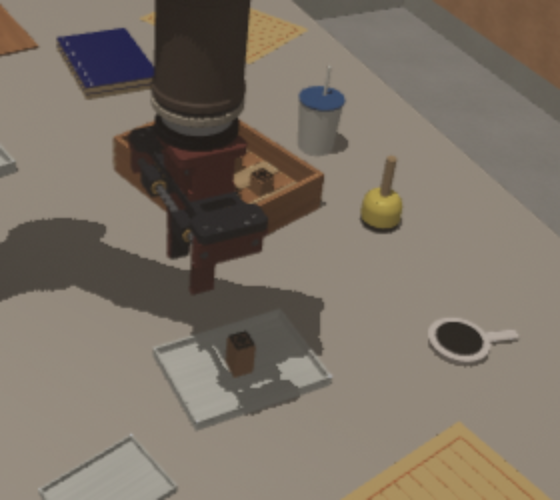

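The sort stands upright in the middle galley (crop pixel 240,355), the gripper is clear, and the dauber, ink dish, cup and books are where they were.

```bash
python3 -c "
from bench import ticket
print(ticket.hand_in())"
```

```text
the job is handed in; nothing more can be done
None
```

The loose sort was in seat 1; I lifted it out, set it upright in the middle-sized galley without dropping it, and handed the job in at about 12 s on the robot's clock.

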